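# Draw the bottom blank from the magazine

### The job

Three beech blanks lie in the upright stack magazine. Draw the bottom one straight out through the mouth by its projecting end and lay it flat on the floor of the shallow tray on the same board, in the middle and lengthwise (parallel to the magazine). The other two must not be lifted or pulled out: they are to sink down by themselves and end lying flat in the magazine. Keep the arm clear of the green hand press, about 0.4 m tall, that stands to the left of the board.

Things in the scene. Friction and masses are not known exactly. Their poses are not given: they have to be found in the camera images.
- blank_bottom_center (a point): flat pale beech bar, 120 (own x) x 28 (y) x 12 mm (z, up), about 60 g; the point is its centre, half-way up. Lowest of the three, flat on the magazine floor; its end projects 38 to 45 mm out of the mouth, to the feeder's -x (its x is along the feeder's x). That end is free on both sides and 10 mm above the board, to be pinched across its width; it slides out with about 1 N, the other two lying on the rest
- blank_middle_center (a point): flat pale beech bar, 120 (own x) x 28 (y) x 12 mm (z, up), about 60 g; the point is its centre, half-way up. It lies on the bottom blank, wholly inside the magazine
- blank_top_center (a point): flat pale beech bar, 120 (own x) x 28 (y) x 12 mm (z, up), about 60 g; the point is its centre, half-way up. It lies on the middle blank, wholly inside the magazine
- feeder: fixed grey board, aluminium stack magazine and low tray on it. Origin: on the bench under the magazine's mouth; x from mouth to back, z up. In mm: magazine floor 18 up, inside 32 wide, x 5 to 128, top 64 up; gate at x 0 to 5 leaves a mouth 18 high. Tray: centre x 20, y -110, floor (board's top) 8 up, inside 140 (x) by 90, lips 6 high. Board x -60 to 100, y -163 to -25 and x -35 to 135, y -32 to 32

How it is judged:
By the outcome, as a careful person would: the job done as asked, in the order asked, and still so for the second after the job is handed in, with the robot touching nothing.
It also fails if it takes over 45 s, if anything falls off the work surface, if the arm or the gripper's body presses on something with over 40 N, if the wrist force passes 120 N, or if a joint passes its speed limit or range.

### The arm

A 6-joint arm with a two-finger parallel gripper is mounted at the origin on a cart in front of the work surface, level with it; the furniture and walls round the work are solid. World frame = base frame: x ahead of the robot, y to its left, z up, the work surface at z = 0. Lengths are in mm, angles in degrees, forces in N, time in s.
With the tool pointing down it reaches from about 350 to 850 mm from the base axis. Payload 8.1 kg.
Tool frame: the origin (TCP) lies midway between the tips of the shut fingers; the grasp point (between the pads) lies 19 mm behind it (r.grip_point_offset is the distance from the TCP to the grasp point, in mm); z points along the fingers, y is the line along which they close (so a half turn about z gives the same grasp; the last joint's range is limited). The gripper opens to 85 mm and grips with 20 to 120 N. Pads are 22 mm wide; open, the fingers measure 114 mm over their backs; the gripper's body (76 mm by 85 mm) begins 54 mm behind the grasp point. The pads swing forward as they close: fully open they stand 13 mm farther back than shut.
Start: joints at [-72.387, 7.471, 85.268, -0, 87.261, -4.893], TCP at [229.686, -554.301, 231.292] pointing down, gripper open.
Joint ranges: [-169.43, 169.43], [-51.17, 129.36], [1.28, 143.12], [-76.62, 256.62], [0, 156.53], [-152.29, 152.29]. Speed limits (degrees/s): [136.94, 136.94, 159.86, 180, 180, 180].

### API

Orientations are given as [roll, pitch, yaw] about the fixed x, y, z axes, in that order (R = Rz(yaw) Ry(pitch) Rx(roll)).
In Python, from bench import r gives the robot as it stands.
- The arm moves only by the shell command python3 -m inch 'ROWS' [FORCE]. ROWS is JSON, one flat list of numbers, 7 for each row, row after row: the shift along the world's x, y, z in m, then the turn, a rotation vector about the world's x, y, z in degrees, then the closure in counts, from 0 (fully open) to 255 (shut). A call has 1 to 10 rows; each row shifts and turns the commanded pose from where the row before left it; what a row does not reach is not made up. A row lasts 1/10 s, in which the tool goes at most 50 mm and 8.59 degrees, less where a joint would pass 70% of its speed; a pose out of reach is approached as far as the arm can. A call with a gripper value outside its range is refused whole. The fingers move at their own pace and stop on an object; FORCE is the grip in N (left out, the last holds). Time passes only in rows, so rows that do not move let the fingers close. It gives the time, the measured TCP pose, the force and the opening at its end, in the units of the state.
- r.sense(): the state, without advancing time (a new reading comes with each control period).
- r.snapshot(name): name is "scene" or "top" or "wrist"; returns (picture, depth): 400x640x3 uint8, red, green, blue; 400x640 float32, mm along the optical axis (not along the pixel's ray), 0 where there is no reading.
- r.get_calibration(name): a dict with "fovy" (degrees; the focal length in pixels is half the picture's height over the tangent of half this angle, whatever the lens; pixels are square), "cx", "cy" (the principal point, pixels), "k1" (the pictures are not rectified: a ray, as slopes to the right and down, at radius r is drawn at 1 + k1 r^2 times it, then the intrinsics apply), "position" and "rotation" of the camera in the world; the wrist camera has in their place "tool_from_camera" (4x4, takes a point from camera to tool coordinates, whose origin is the TCP and whose axes are the flange's). Camera axes: x right, y up, looking along -z (the intrinsics and any distortion apply to the point x, -y, -z); pixel columns grow to the right and rows downward; lengths in mm; the calibration is good to about 2 mm. A picture is of the moment at which its call begins: read the wrist's pose just before it. get_calibration takes no time and is no camera call.
- r.hand_in(): hands the job in, once; it reports no verdict.
The state is a dict: "time": time; "joint_pos": joint angles; "qd": joint speeds; "joint_efforts": joint torques, N m; "tool_pos": TCP position; "tcp_rot": TCP orientation; "ft_force": force on the tool from outside, world axes, zero at the start; "wrist_torque": the same for the moment, N m; "finger_gap": finger opening in mm.
Only numpy, scipy, OpenCV 4.12 (cv2) and the standard library are available. Lean on these libraries where they do the work, as an engineer would, in place of code of your own. Each camera call takes 0.05 s, during which the arm holds its last target. There are 200 camera calls.

## Working session

There is one attempt and no reset: what is moved stays moved. The work goes in short steps, Python scripts to look and compute and a shell command to move; the robot and the scene stay as the last step left them, time stands still between calls to the robot, and variables do not carry over. Pictures are saved under pics/ and viewed, on a budget of 10 in all, crops included, one or two more only if the job needs it, and the job is handed in when it is done.

```bash
ls; mkdir -p pics; cat > h.py <<'E'
import numpy as np, cv2
from bench import r
def save(n,f,crop=None,s=1):
    st=r.sense(); p,d=r.snapshot(n); np.savez('pics/'+f+'.npz',p=p,d=d,tp=st['tool_pos'],tr=st['tcp_rot'])
    q=p if crop is None else p[crop[1]:crop[3],crop[0]:crop[2]]
    cv2.imwrite('pics/'+f+'.png',cv2.resize(q[:,:,::-1],None,fx=s,fy=s,interpolation=cv2.INTER_CUBIC)); return p,d
def w(n,f,pts,z=None):
    """pixels -> world, by depth or on plane z"""
    c=r.get_calibration(n); D=np.load('pics/'+f+'.npz'); fl=200/np.tan(np.radians(c['fovy']/2))
    K=np.array([[fl,0,c['cx']],[0,fl,c['cy']],[0,0,1]])
    u=cv2.undistortPoints(np.array(pts,float).reshape(-1,1,2),K,np.array([c['k1'],0,0,0,0.]))[:,0]
    if n=='wrist':
        from scipy.spatial.transform import Rotation as R
        T=np.eye(4);T[:3,:3]=R.from_euler('xyz',D['tr'],degrees=True).as_matrix();T[:3,3]=D['tp'];T=T@np.array(c['tool_from_camera'])
        Rm,o=T[:3,:3],T[:3,3]
    else: Rm,o=np.array(c['rotation']),np.array(c['position'])
    out=[]
    for (a,b),q in zip(u,pts):
        v=Rm@np.array([a,-b,-1])
        t=D['d'][int(round(q[1])),int(round(q[0]))] if z is None else (z-o[2])/v[2]
        out.append(o+t*v)
    return np.round(np.array(out),1)
E
python3 - <<'E'
from h import *
save('top','t1');save('scene','s1')
for n in('top','scene','wrist'):print(n,r.get_calibration(n))
print(r.sense())
E
```

```text
pics
top {'fovy': 44.41098489711537, 'cx': 326.4820069660465, 'cy': 204.0590798178519, 'k1': -0.02310279619183895, 'position': array([388.61375466,  25.13511875, 877.281424  ]), 'rotation': array([ 12.89469985,  -0.31535909, -89.94829261])}
scene {'fovy': 43.77434039419572, 'cx': 326.4052406306025, 'cy': 199.2970144160666, 'k1': -0.12402246941174119, 'position': array([-51.80339673, 449.29415211, 432.28764684]), 'rotation': array([  63.79373092,   -0.73912561, -124.21537354])}
wrist {'fovy': 69.83963568873972, 'cx': 316.2937804609798, 'cy': 200.8706960588178, 'k1': 0.0178668693000419, 'tool_from_camera': array([[-9.44003133e-04,  9.51251794e-01,  3.08413901e-01,
         7.84285535e+01],
       [ 9.99999120e-01,  6.10639268e-04,  1.17741322e-03,
        -3.13656349e-01],
       [ 9.31686796e-04,  3.08414741e-01, -9.51251533e-01,
        -1.42226359e+02],
       [ 0.00000000e+00,  0.00000000e+00,  0.00000000e+00,
         1.00000000e+00]])}
{'time': 0.1, 'joint_pos': array([-7.23845864e+01,  7.51098144e+00,  8.53264866e+01, -5.69972362e-04,
        8.72606088e+01, -4.89361321e+00]), 'qd': array([ 0.03245041, -0.00268562, -0.10545568,  0.06655617,  0.05276899,
       -0.04271409]), 'joint_efforts': array([ 1.39951382e-03, -5.70952499e+01, -5.01940763e+01, -8.19027764e-05,
        8.24228773e-03,  1.68295287e-05]), 'tool_pos': array([ 229.55293274, -553.79408437,  230.31419934]), 'tcp_rot': array([-1.79902232e+02, -7.79933034e-03,  2.25090479e+01]), 'ft_force': array([ 0.22329345, -0.34929106, -0.68384251]), 'wrist_torque': array([ 0.04138922,  0.00356953, -0.02014755]), 'finger_gap': 85.62987837124666}
```

View pics/t1.png

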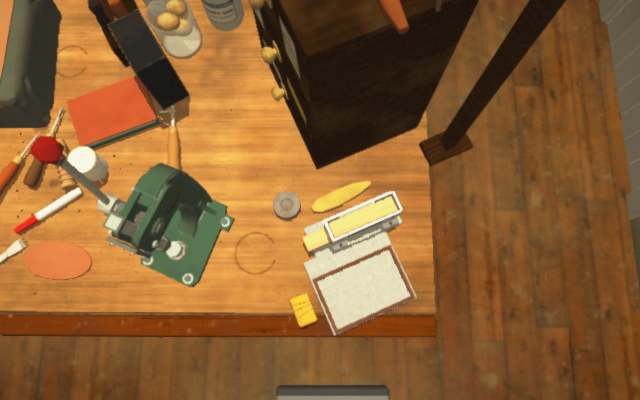

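View pics/s1.png

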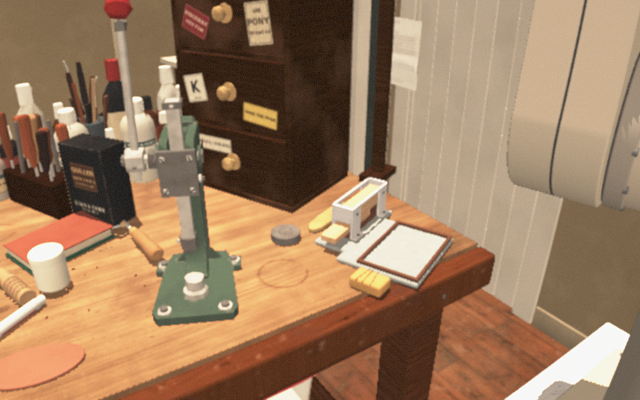

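```bash
sed -i "s/else: Rm,o=np.array(c\['rotation'\])/else:\n        from scipy.spatial.transform import Rotation as R\n        Rm,o=R.from_euler('xyz',c['rotation'],degrees=True).as_matrix()/" h.py
python3 - <<'E'
from h import *
p=cv2.imread('pics/t1.png');cv2.imwrite('pics/t1c.png',cv2.resize(p[180:340,280:430],None,fx=5,fy=5,interpolation=cv2.INTER_CUBIC)[:600*2][:, :])
p=cv2.resize(p[184:334,285:435],None,fx=4,fy=4,interpolation=cv2.INTER_CUBIC);cv2.imwrite('pics/t1c.png',p)
E
```

```text
(no output)
```

View pics/t1c.png

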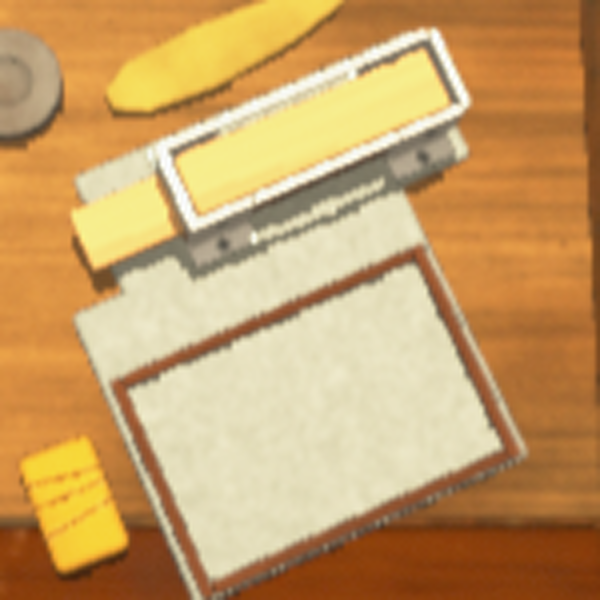

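```bash
python3 - <<'E'
from h import *
f=lambda L:[(285+(u+.5)/4-.5,184+(v+.5)/4-.5) for u,v in L]
tray=w('top','t1',f([(127,388),(418,262),(503,450),(211,578)]),11)
mag=w('top','t1',f([(157,147),(430,30),(470,105),(190,230)]),64)
end=w('top','t1',f([(73,210),(95,270)]),30)
oth=w('top','t1',f([(108,95),(340,2),(78,438),(60,575),(85,490),(40,80),(210,50)]))
print(tray,mag,end,oth,sep='\n')
for P in(tray,mag):
  e=(P[1]-P[0]+P[2]-P[3]);print(np.degrees(np.arctan2(e[1],e[0])),P.mean(0),[np.linalg.norm(P[i]-P[i-1]) for i in range(4)])
# fit feeder pose: known points
M=np.array([[-50,-65],[90,-65],[90,-155],[-50,-155]],float)
from scipy.spatial.transform import Rotation
A=np.r_[M];B=tray[:,:2]
def fit(A,B):
  a,b=A.mean(0),B.mean(0);U,S,V=np.linalg.svd((A-a).T@(B-b));Rr=(U@V).T;return np.degrees(np.arctan2(Rr[1,0],Rr[0,0])),b-Rr@a,Rr
t,o,Rr=fit(A,B);print('tray fit',t,o)
print('mag in feeder',(mag[:,:2]-o)@Rr);print('end in feeder',(end[:,:2]-o)@Rr);print('oth',(oth[:,:2]-o)@Rr,oth[:,2])
E
```

```text
[[ 449.3   38.1   11. ]
 [ 504.9  -91.    11. ]
 [ 422.6 -125.8   11. ]
 [ 368.4    1.6   11. ]]
[[ 546.5   25.2   64. ]
 [ 597.8  -91.8   64. ]
 [ 564.9 -107.8   64. ]
 [ 511.2   11.3   64. ]]
[[525.   61.9  30. ]
 [498.7  52.   30. ]]
[[581.5  47.5   7.5]
 [624.6 -58.5  10.9]
 [427.4  59.1  17.1]
 [369.4  67.1  -1.4]
 [405.3  55.8  19.7]
 [586.8  78.1  14.5]
 [602.5   1.1   8.3]]
-66.82567707469866 [436.3   -44.275  11.   ] [np.float64(88.75280277264491), np.float64(140.5637577756087), np.float64(89.35507819928307), np.float64(138.44999097146956)]
-66.02400264903342 [555.1   -40.775  64.   ] [np.float64(37.93810749101753), np.float64(127.75245594508152), np.float64(36.58428624423331), np.float64(130.64646952750005)]
tray fit -66.70185452850338 [529.42019472  17.60091886]
mag in feeder [[ -0.22411345  18.69266048]
 [127.52557028  19.53427099]
 [129.20844824 -17.01128854]
 [ -1.41923763 -19.22661797]]
end in feeder [[-42.43515464  13.46121695]
 [-43.74447359 -14.60986575]]
oth [[  -6.86270114   59.65873368]
 [ 107.54070221   57.31965241]
 [ -78.46580851  -77.28784355]
 [-108.7533969  -127.39435002]
 [ -84.17579182  -98.89099357]
 [ -32.87131856   76.62935005]
 [  44.05963625   60.5944446 ]] [ 7.5 10.9 17.1 -1.4 19.7 14.5  8.3]
```

```bash
cat >> h.py <<'E'
O=np.array([529.4,17.6]);TH=np.radians(-66.65);RF=np.array([[np.cos(TH),-np.sin(TH)],[np.sin(TH),np.cos(TH)]])
def feeder(P): return np.c_[(P[:,:2]-O)@RF,P[:,2]]
def cloud(n,f,x0,x1,y0,y1,st=1): return w(n,f,[(x,y) for y in range(y0,y1,st) for x in range(x0,x1,st)])
E
python3 - <<'E'
from h import *
a=cloud('top','t1',20,245,130,300); b=cloud('scene','s1',95,250,0,330)
for n,P in(('top',a),('scene',b)):
  P=P[(P[:,1]<450)&(P[:,0]<650)]
  F=feeder(P)
  for z0,z1 in((15,60),(60,120),(120,170),(170,220),(220,280),(280,340),(340,460)):
    m=(P[:,2]>z0)&(P[:,2]<z1)
    if m.sum()>5: print(n,z0,m.sum(),'feeder x max',np.percentile(F[m,0],[90,99]),'y at',F[m][F[m,0]>np.percentile(F[m,0],95)].mean(0).round(),'world min y',np.percentile(P[m,1],[1,5]).round(), 'x rng',np.percentile(P[m,0],[1,99]).round())
  m=(F[:,2]>120)&(abs(F[:,1])<60);print('in lane |y|<60: xmax',F[m][:,0].max() if m.any() else None)
E
```

```text
top 15 2715 feeder x max [-175.05849552 -156.52214554] y at [-160.  112.   18.] world min y [203. 216.] x rng [448. 648.]
top 60 533 feeder x max [-170.33048152 -165.27179347] y at [-166.  142.   92.] world min y [225. 227.] x rng [491. 596.]
top 120 342 feeder x max [-169.12571031 -165.72547439] y at [-166.  141.  140.] world min y [226. 227.] x rng [493. 595.]
top 170 1668 feeder x max [-185.47386093 -169.23361673] y at [-172.  139.  195.] world min y [228. 233.] x rng [470. 593.]
top 220 2886 feeder x max [-193.35398381 -178.49295462] y at [-182.  133.  230.] world min y [234. 240.] x rng [472. 591.]
top 280 570 feeder x max [-249.52029705 -243.35957062] y at [-245.   78.  284.] world min y [272. 275.] x rng [489. 556.]
top 340 866 feeder x max [-252.60941901 -249.29942654] y at [-250.  145.  388.] world min y [304. 304.] x rng [545. 572.]
in lane |y|<60: xmax -239.63871156064508
scene 15 4671 feeder x max [-187.23544257 -159.6138678 ] y at [-165.  112.   23.] world min y [205. 221.] x rng [444. 641.]
scene 60 872 feeder x max [-171.20154647 -165.76180604] y at [-167.  140.   92.] world min y [225. 227.] x rng [488. 592.]
scene 120 618 feeder x max [-200.64665765 -167.01259058] y at [-168.  139.  131.] world min y [226. 240.] x rng [489. 591.]
scene 170 2264 feeder x max [-244.48680978 -199.16984669] y at [-214.   86.  205.] world min y [241. 258.] x rng [467. 548.]
scene 220 2367 feeder x max [-221.35594202 -197.02916997] y at [-202.  109.  239.] world min y [242. 252.] x rng [468. 558.]
scene 280 663 feeder x max [-258.68111447 -245.79721737] y at [-249.   76.  285.] world min y [274. 280.] x rng [487. 554.]
scene 340 996 feeder x max [-264.15674143 -256.74244932] y at [-259.  135.  383.] world min y [306. 311.] x rng [-52. 558.]
in lane |y|<60: xmax -239.36328130471495
```

```bash
python3 -m inch '[0.0207,0.0424,0,0,0,6.49,90, 0.0207,0.0424,0,0,0,6.49,90, 0.0207,0.0424,0,0,0,6.49,90, 0.0207,0.0424,0,0,0,6.49,90, 0.0207,0.0424,0,0,0,6.49,90, 0.0207,0.0424,0,0,0,6.49,90, 0.0207,0.0424,0,0,0,6.49,90, 0.0207,0.0424,0,0,0,6.49,90, 0.0207,0.0424,0,0,0,6.49,90, 0.0207,0.0424,0,0,0,6.49,90]' 40
python3 -m inch '[0.0207,0.0424,-0.01,0,0,6.49,90, 0.0207,0.0424,-0.02,0,0,6.49,90, 0.0207,0.0424,-0.02,0,0,6.49,90, 0.0207,0.0424,-0.02,0,0,6.49,90, 0,0,0,0,0,0,90, 0,0,0,0,0,0,90]'
python3 -c "
from h import *
save('wrist','w1');print(r.sense()['tcp_rot'])"
```

```text
time: 1.1
tool_pos: [436.9, -128.4, 231.1]
tcp_rot: [-180.0, 0.0, 87.7]
ft_force: [0.6, -0.5, -0.3]
finger_gap: 55.2
time: 1.7
tool_pos: [517.2, 37.1, 161.4]
tcp_rot: [-179.8, -0.1, 113.5]
ft_force: [0.3, -0.2, -1.0]
finger_gap: 55.6
[-1.79928472e+02 -3.20031349e-03  1.13367584e+02]
```

View pics/w1.png

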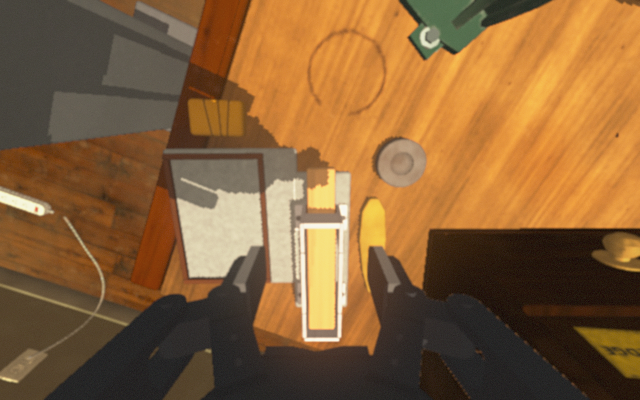

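```bash
python3 -c "
import cv2
p=cv2.imread('pics/w1.png');cv2.imwrite('pics/w1c.png',cv2.resize(p[145:295,160:360],None,fx=4,fy=4,interpolation=cv2.INTER_CUBIC))"
```

```text
(no output)
```

View pics/w1c.png

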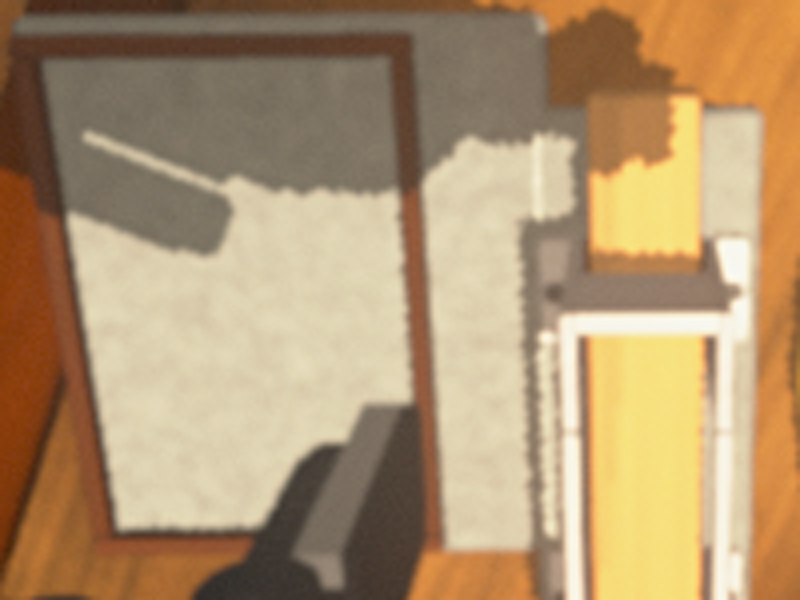

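```bash
python3 - <<'E'
from h import *
f=lambda L:[(160+(u+.5)/4-.5,145+(v+.5)/4-.5) for u,v in L]
g=lambda L,z:feeder(w('wrist','w1',f(L),z))
print('blank',g([(587,92),(701,92),(588,250),(701,250)],30))
print('gate',g([(558,312),(733,312)],64))
print('tray in(-50,-155),(-50,-65),(90,-155)',g([(42,58),(393,57),(117,530)],8))
print('board (-60,-25) (-35,32)',g([(546,15),(762,110)],8))
print('depth blank top, board, tray',w('wrist','w1',f([(640,130),(640,230),(480,180),(250,350),(100,80),(645,450)]))[:,2])
s=r.sense();print(feeder(np.array([s['tool_pos']])),s['tcp_rot'])
E
```

```text
blank [[-47.62310694 -14.18660232  30.        ]
 [-47.69464108  13.40116458  30.        ]
 [ -7.16784033 -14.33290149  30.        ]
 [ -7.24990265  14.23969493  30.        ]]
gate [[ -4.16272345 -19.98703914  64.        ]
 [ -4.32096105  19.51049194  64.        ]]
tray in(-50,-155),(-50,-65),(90,-155) [[ -51.72604277 -155.64580463    8.        ]
 [ -52.32739485  -65.20002875    8.        ]
 [  88.16991006 -155.04382271    8.        ]]
board (-60,-25) (-35,32) [[-63.21239368 -25.31962252   8.        ]
 [-38.54909159  30.80142103   8.        ]]
depth blank top, board, tray [28.9 30.6  7.7  7.3  6.9 53.3]
[[-21.7024112   -3.49735659 162.42033428]] [-1.79928472e+02 -3.20031349e-03  1.13367584e+02]
```

```bash
python3 -m inch '[0.0009,0.0064,-0.03,0,0,0,90, 0,0,-0.04,0,0,0,90, 0,0,-0.04,0,0,0,90, 0,0,-0.01,0,0,0,90, 0,0,0,0,0,0,90, 0,0,0,0,0,0,90]'
python3 -c "
from h import *
for i in range(2):
  s=r.sense();print(feeder(np.array([s['tool_pos']])),s['tcp_rot'],s['joint_pos'])
save('wrist','w2')"
```

```text
time: 2.35
tool_pos: [520.4, 41.8, 45.1]
tcp_rot: [179.9, 0.1, 113.3]
ft_force: [0.3, -0.4, 0.8]
finger_gap: 55.3
[[-25.78374045   1.34710668  45.08661045]] [1.79851358e+02 7.44257026e-02 1.13284171e+02] [-1.03039909e+00  5.40045890e+00  1.07923863e+02 -7.21931051e-03
  6.65095765e+01 -2.43117986e+01]
[[-25.78374045   1.34710668  45.08661045]] [1.79851358e+02 7.44257026e-02 1.13284171e+02] [-1.03039909e+00  5.40045890e+00  1.07923863e+02 -7.21931051e-03
  6.65095765e+01 -2.43117986e+01]
```

View pics/w2.png

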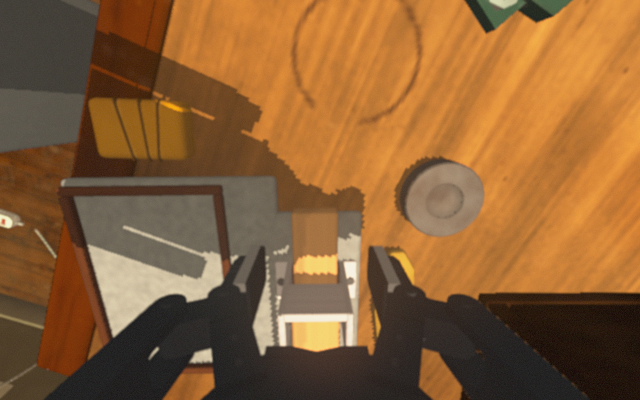

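```bash
python3 - <<'E'
from h import *
D=np.load('pics/w2.npz');print(feeder(np.array([D['tp']])))
print(feeder(w('wrist','w2',[(292,209),(337,209),(295,255),(336,255)],30)))
print(feeder(w('wrist','w2',[(60,178.5),(275,178),(362,213)],8)),'board -60,-25; -35,32')
print(w('wrist','w2',[(315,225),(315,265),(255,195),(250,250)])[:,2])
E
```

```text
[[-25.78374045   1.34710668  45.08661045]]
[[-49.36749856 -13.43354331  30.        ]
 [-49.27197832  12.77505978  30.        ]
 [-19.41372579 -12.42285196  30.        ]
 [-19.30767738  12.80092162  30.        ]]
[[ -62.53362042 -161.00082707    8.        ]
 [ -62.70116786  -25.64924072    8.        ]
 [ -38.57417302   31.24793074    8.        ]] board -60,-25; -35,32
[29.7 29.5  6.7 58.5]
```

```bash
python3 -m inch '[-0.002,0.0013,-0.012,0,0,0,90, 0,0,-0.0125,0,0,0,90, 0,0,0,0,0,0,90, 0,0,0,0,0,0,90]' 40
python3 -c "
from h import *
s=r.sense();print(feeder(np.array([s['tool_pos']])),s['tcp_rot'],s['ft_force'])"
python3 -m inch '[0,0,0,0,0,0,255, 0,0,0,0,0,0,255, 0,0,0,0,0,0,255, 0,0,0,0,0,0,255, 0,0,0,0,0,0,255]' 40
```

```text
time: 2.8
tool_pos: [516.2, 44.0, 17.5]
tcp_rot: [-179.9, -0.0, 113.4]
ft_force: [-0.9, -0.7, -0.3]
finger_gap: 55.3
[[-29.47995546  -1.69003681  17.54590334]] [-1.79916847e+02 -3.73533011e-02  1.13375558e+02] [-0.94794585 -0.66138558 -0.2715544 ]
time: 3.3
tool_pos: [517.3, 44.0, 18.8]
tcp_rot: [179.9, 0.0, 113.4]
ft_force: [0.2, 0.4, 5.2]
finger_gap: 26.8
```

```bash
python3 -m inch '[-0.002,0.0046,0,0,0,0,255, -0.004,0.0092,0,0,0,0,255, -0.004,0.0092,0,0,0,0,255, -0.004,0.0092,0,0,0,0,255, -0.004,0.0092,0,0,0,0,255]'
python3 -c "
from h import *
s=r.sense();print(feeder(np.array([s['tool_pos']])),s['tcp_rot'],s['ft_force'],s['wrist_torque'])"
```

```text
time: 3.8
tool_pos: [498.2, 86.3, 18.1]
tcp_rot: [-180.0, -0.0, 113.4]
ft_force: [1.5, -2.0, 2.8]
finger_gap: 26.6
[[-75.44235456  -1.36270368  18.14808181]] [-1.79984925e+02 -1.42492600e-02  1.13383478e+02] [ 1.50845095 -1.95226127  2.78141988] [-0.43258971 -0.27671142 -0.01734597]
```

```bash
python3 -m inch '[-0.004,0.0092,0,0,0,0,255, -0.004,0.0092,0,0,0,0,255, -0.004,0.0092,0,0,0,0,255, -0.004,0.0092,0,0,0,0,255, 0,0,0,0,0,0,255, 0,0,0,0,0,0,255]'
python3 -c "
from h import *
s=r.sense();print(feeder(np.array([s['tool_pos']])),s['tcp_rot'],s['ft_force'],s['wrist_torque'])
save('scene','s2',(240,140,480,320),3);"
```

```text
time: 4.4
tool_pos: [482.4, 122.4, 17.9]
tcp_rot: [-180.0, -0.0, 113.4]
ft_force: [-0.2, 0.1, -0.4]
finger_gap: 27.1
[[-114.83894368   -1.62813768   17.923048  ]] [-1.79958991e+02 -1.39505791e-02  1.13413745e+02] [-0.18497109  0.10051054 -0.38745442] [0.097312   0.00661614 0.01184415]
```

View pics/s2.png

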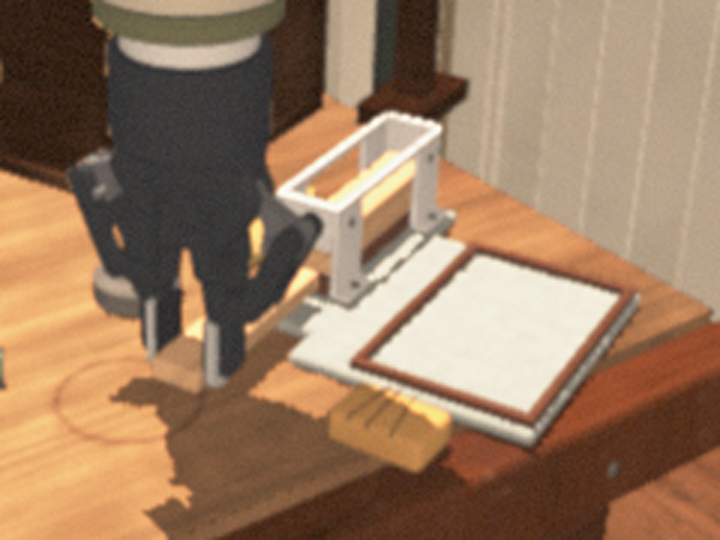

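```bash
python3 -m inch '[-0.0032,0.0073,0,0,0,0,255, 0,0,0.01,0,0,0,255, 0,0,0.012,0,0,0,255, -0.0184,-0.0079,0,0,0,0,255, -0.0184,-0.0079,0,0,0,0,255, -0.0184,-0.0079,0,0,0,0,255,-0.0012,-0.0278,0,0,0,0,255, -0.0012,-0.0278,0,0,0,0,255, -0.0012,-0.0278,0,0,0,0,255, -0.0012,-0.0278,0,0,0,0,255]'
python3 -m inch '[0,0,0,0,0,0,255, 0,0,0,0,0,0,255, 0,0,0,0,0,0,255]'
python3 -c "
from h import *
save('wrist','w3');save('top','t3')
s=r.sense();print(feeder(np.array([s['tool_pos']])),s['tcp_rot'],s['ft_force'],s['wrist_torque'])
D=np.load('pics/w3.npz');print(feeder(np.array([D['tp']])))"
```

```text
time: 5.45
tool_pos: [420.4, -6.8, 41.8]
tcp_rot: [179.9, 0.1, 113.4]
ft_force: [0.2, -0.0, -1.2]
finger_gap: 26.8
time: 5.75
tool_pos: [420.1, -5.0, 40.9]
tcp_rot: [180.0, 0.0, 113.4]
ft_force: [0.2, -0.7, -0.6]
finger_gap: 26.6
[[ -22.88212627 -109.45122619   40.50614626]] [ 1.79981118e+02 -6.75205679e-04  1.13426120e+02] [-0.60586243  0.71264994 -1.44958162] [ 0.04448233 -0.00223918  0.01323937]
[[ -22.560262   -109.33831217   40.86417903]]
```

View pics/w3.png

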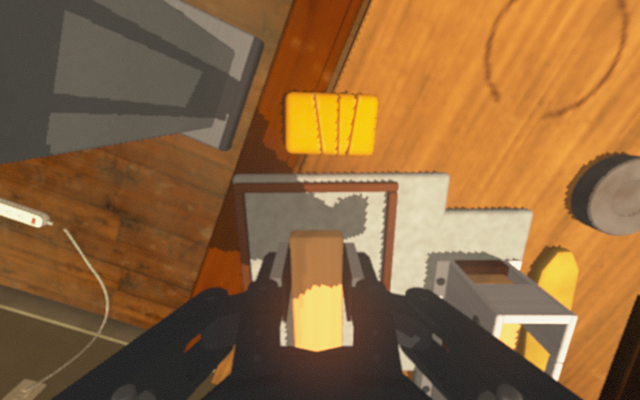

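```bash
python3 - <<'E'
from h import *
print(w('wrist','w3',[(315,245),(316,300),(315,330),(250,215)])[:,2])
print(feeder(w('wrist','w3',[(291,232),(341,232),(291,300),(343,300)],52.5)))
print(feeder(w('wrist','w3',[(246,192),(388,192)],8)))
p=cv2.imread('pics/t3.png');cv2.imwrite('pics/t3c.png',cv2.resize(p[184:334,285:435],None,fx=4,fy=4,interpolation=cv2.INTER_CUBIC))
E
```

```text
[51.9 50.9 51.9  7.3]
[[ -43.55015347 -122.57807362   52.5       ]
 [ -43.51083371  -97.76117506   52.5       ]
 [  -3.71448856 -123.65501435   52.5       ]
 [  -3.71929405  -95.66037242   52.5       ]]
[[ -51.29006124 -154.63589369    8.        ]
 [ -51.24874272  -64.4675606     8.        ]]
```

View pics/t3c.png

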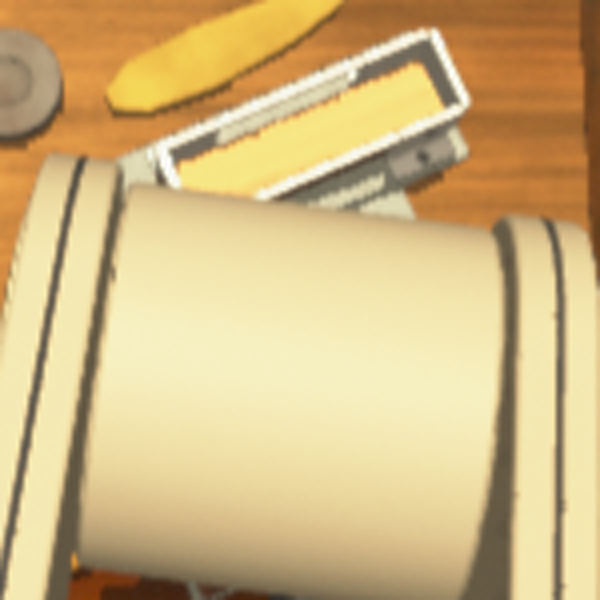

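```bash
python3 -m inch '[0.0008,-0.0018,-0.01,0,0,0,255, 0,0,-0.01,0,0,0,255, 0,0,-0.006,0,0,0,255, 0,0,-0.004,0,0,0,255, 0,0,0,0,0,0,255, 0,0,0,0,0,0,255]'
python3 -m inch '[0,0,-0.001,0,0,0,255, 0,0,0,0,0,0,255]'
```

```text
time: 6.45
tool_pos: [420.4, -7.3, 10.0]
tcp_rot: [-180.0, -0.0, 113.4]
ft_force: [-0.2, 0.4, -0.9]
finger_gap: 26.7
time: 6.65
tool_pos: [420.5, -7.3, 9.2]
tcp_rot: [180.0, 0.0, 113.4]
ft_force: [-0.6, -0.1, -0.3]
finger_gap: 26.5
```

```bash
python3 -m inch '[0,0,-0.0005,0,0,0,255, 0,0,0,0,0,0,255]'
python3 -m inch '[0,0,-0.0005,0,0,0,255, 0,0,0,0,0,0,255, 0,0,0,0,0,0,255]'
```

```text
time: 6.85
tool_pos: [420.6, -7.3, 8.9]
tcp_rot: [180.0, 0.0, 113.4]
ft_force: [0.4, 0.3, -0.3]
finger_gap: 26.8
time: 7.15
tool_pos: [420.6, -7.3, 8.8]
tcp_rot: [-180.0, 0.0, 113.4]
ft_force: [-3.2, 0.6, 7.6]
finger_gap: 27.0
```

```bash
python3 -m inch '[0,0,0,0,0,0,165, 0,0,0,0,0,0,155, 0,0,0,0,0,0,140, 0,0,0,0,0,0,125, 0,0,0,0,0,0,125]' 20
python3 -m inch '[0,0,0.01,0,0,0,125, 0,0,0.03,0,0,0,125, 0,0,0.04,0,0,0,125, 0,0,0.04,0,0,0,125, 0,0,0.04,0,0,0,125, -0.02,-0.04,0.02,0,0,0,125, -0.02,-0.045,0,0,0,0,125, -0.02,-0.045,0,0,0,0,125, -0.02,-0.045,0,0,0,0,125, 0,0,0,0,0,0,125]'
python3 -m inch '[0,-0.045,0.02,0,0,0,125, 0,-0.045,0,0,0,0,125, 0,-0.045,0,0,0,0,125, 0,-0.045,0,0,0,0,125, 0,0,0,0,0,0,125, 0,0,0,0,0,0,125]'
python3 - <<'E'
from h import *
save('top','t4');save('scene','s4')
p=cv2.imread('pics/t4.png');q=cv2.imread('pics/s4.png')
a=cv2.resize(p[184:334,285:435],(560,560),interpolation=cv2.INTER_CUBIC)
b=cv2.resize(q[165:295,310:460],(240*150//130*1,240),interpolation=cv2.INTER_CUBIC)
b=cv2.resize(q[170:260,310:395],(0,0),fx=2.8,fy=2.8,interpolation=cv2.INTER_CUBIC)
c=np.zeros((560,800,3),np.uint8);c[:,:560]=a;c[:b.shape[0],560:560+b.shape[1]]=b[:,:240];cv2.imwrite('pics/c4.png',c)
E
```

```text
time: 7.65
tool_pos: [420.4, -7.3, 8.2]
tcp_rot: [-180.0, -0.0, 113.4]
ft_force: [-0.4, 0.1, 0.0]
finger_gap: 43.7
time: 8.65
tool_pos: [338.0, -187.4, 189.3]
tcp_rot: [-179.9, 0.2, 112.9]
ft_force: [0.4, 0.5, 1.5]
finger_gap: 43.7
time: 9.25
tool_pos: [340.5, -362.2, 208.1]
tcp_rot: [-180.0, -0.1, 113.3]
ft_force: [0.5, 1.0, 0.5]
finger_gap: 43.9
```

View pics/c4.png

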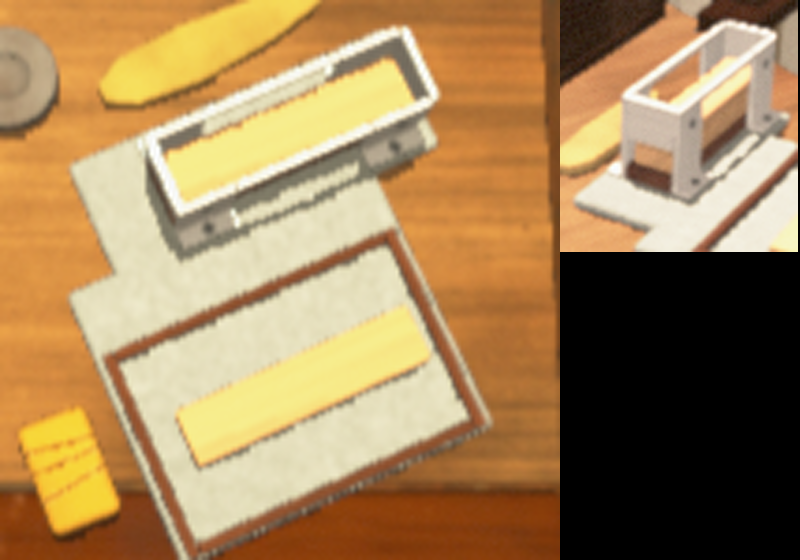

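```bash
python3 - <<'E'
from h import *
k=150/560
f=lambda L:[(285+u*k,184+v*k) for u,v in L]
P=w('top','t4',f([(190,165),(230,150),(270,133),(310,115),(350,98),(385,82)]));print('stack top',feeder(P).round(1))
Q=w('top','t1',f([(190,165),(230,150),(270,133),(310,115),(350,98),(385,82)]));print('before',Q[:,2])
print('bar',feeder(w('top','t4',f([(178,408),(200,467),(430,357),(403,307)]),20)))
print('bar z',w('top','t4',f([(200,430),(300,385),(400,340),(240,500)]))[:,2])
print('tray',feeder(w('top','t4',f([(120,362),(392,243),(470,420),(195,542)]),11)))
# scene: mouth column
g=lambda L:[(310+(u-560)/2.8,170+v/2.8) for u,v in L]
print('mouth',feeder(w('scene','s4',g([(650,v) for v in (148,155,162,168,175,180,185)]))))
print('side',feeder(w('scene','s4',g([(725,v) for v in (80,90,100,110,118,125,132,140,146)]))))
E
```

```text
stack top [[ 15.2   1.8  41.7]
 [ 35.5   1.5  38.3]
 [ 55.2   0.8  43.1]
 [ 76.5   1.7  39.8]
 [ 96.5   1.3  42.5]
 [114.8   1.8  42.2]]
before [53.2 55.1 54.2 55.2 52.8 52.5]
bar [[ -33.42473053  -97.10503277   20.        ]
 [ -34.69473806 -125.52961862   20.        ]
 [  83.58265045 -122.02114793   20.        ]
 [  81.85249716  -96.00468066   20.        ]]
bar z [17.6 20.8 20.2  8.2]
tray [[ -49.61272697  -66.48087937   11.        ]
 [  91.41204085  -66.03944873   11.        ]
 [  89.91430168 -155.79688172   11.        ]
 [ -50.0714487  -155.59765431   11.        ]]
mouth [[ 5.23069683  1.77195108 30.1       ]
 [ 3.41555148  0.59498576 26.5       ]
 [ 3.29664743  0.31955551 21.9       ]
 [ 1.35005731 -0.90958521 19.1       ]
 [-0.46508804 -2.08655053 15.5       ]
 [-2.54312293 -3.36786665 13.5       ]
 [-3.18780606 -3.85199851 10.5       ]]
side [[ 55.90986392 -20.1063949   60.7       ]
 [ 77.49792526  -9.71141497  42.        ]
 [ 67.84625657 -14.91192374  40.6       ]
 [ 67.60844846 -15.46278425  33.8       ]
 [ 67.44990972 -15.83002459  28.3       ]
 [ 69.90772567 -14.93050207  22.        ]
 [ 67.82969078 -16.21181819  18.3       ]
 [ 66.93465882 -17.0235557   13.3       ]
 [ 69.16921991 -16.13657389   7.6       ]]
```

```bash
python3 - <<'E'
from h import *
D=np.load('pics/t4.npz');p=D['p'];h=cv2.cvtColor(p,cv2.COLOR_RGB2HSV)
m=np.zeros(p.shape[:2],np.uint8);m[255:320,322:405]=((h[255:320,322:405,1]>70)&(h[255:320,322:405,2]>150)&(h[255:320,322:405,0]>14)).astype(np.uint8)
n,l,s,c=cv2.connectedComponentsWithStats(m);i=1+s[1:,4].argmax();print(s[i])
ys,xs=np.where(l==i);print('centre',feeder(w('top','t4',[(xs.mean(),ys.mean())],20)))
b=cv2.boxPoints(cv2.minAreaRect(np.c_[xs,ys].astype(np.float32)));print(feeder(w('top','t4',b.tolist(),20)))
# tray floor: grey pixels + bar inside lips -> centroid
g=((h[:,:,1]<70)&(h[:,:,2]>120)).astype(np.uint8);g[l==i]=1
g2=cv2.morphologyEx(g,cv2.MORPH_OPEN,np.ones((3,3)))
n2,l2,s2,c2=cv2.connectedComponentsWithStats(g2,connectivity=4);j=l2[300,360];print(s2[j])
ys,xs=np.where(l2==j);print('tray centre',feeder(w('top','t4',[(xs.mean(),ys.mean())],8)))
b=cv2.boxPoints(cv2.minAreaRect(np.c_[xs,ys].astype(np.float32)));print(feeder(w('top','t4',b.tolist(),8)))
E
```

```text
[ 332  265   69   44 1225]
centre [[  23.26683342 -109.59769369   20.        ]]
[[ -37.61037231  -95.95160184   20.        ]
 [  84.32889144  -93.04368903   20.        ]
 [  84.55091417 -123.3105142    20.        ]
 [ -36.56004627 -125.81356452   20.        ]]
[ 318  250   92   78 4114]
tray centre [[  18.9978972  -110.15103223    8.        ]]
[[ -52.13123396  -65.50255297    8.        ]
 [  90.63142238  -63.30620252    8.        ]
 [  89.99759612 -154.09011225    8.        ]
 [ -49.8461813  -154.82353894    8.        ]]
```

```bash
python3 -c "
from h import *
print(r.hand_in())"
```

```text
the job is handed in; nothing more can be done
None
```

I drew the bottom blank straight out about 93 mm by its projecting end, laid it flat on the tray floor, lengthwise, and handed the job in at about 9.4 s. The arm was parked well clear.

**Last checks, from the top and scene cameras after retreat:**
- **Blank in the tray:** its top reads about 20 mm up (one of three points read 17.6 mm), as it should lying on the 8 mm floor. It is within about 1° of the tray's long axis. It sits within about 1 mm of centre across the tray.
- **Lengthwise centring:** the blank is about 4 mm toward the magazine's back end. The wrist camera had shown it about centred just before set-down, so the two checks disagree. I left it because the top-camera reading still leaves about 6 mm to the nearer lip.
- **Other two blanks:** they sank by themselves. The top surface reads 38 to 43 mm at six points along the stack with no trend, against 42 mm expected and 52 to 55 mm before. Both lie inside the magazine.
- **Forces and press:** the largest wrist force I read was about 8 N, at set-down. The press clearance was planned from the depth images, about 20–30 mm at the closest point, and no contact force showed.

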